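# Walk the sticking cover of a sample box shut and bolt it

### The job

Shut the sliding cover of the sample box: it sticks and jams in its tracks when one end runs ahead, so push it away from you only by its two black knobs, a little at one and then the other in turn, easing off as soon as it jams, never with more than 20 N, until both ends are home against the far wall. Then bed it on its seal: press the left knob and after it the right one straight home with about 12 N, each for a good half second. Last, push the bolt on the left side of the box all the way in behind the cover, just as gently; do not push on the cover's plate itself, and leave the other things on the bench where they are.

Things in the scene. Friction and masses are not known exactly. Their poses are not given: they have to be found in the camera images.
- sample_box: Grey box, aluminium side tracks, 162 (x) x 280 (y) x 56 mm, fixed. Origin: on its underside (6.5 mm above the bench, on feet), on the middle line between the tracks, 85 mm from the near end and 77 mm from the far end; +x is the way the cover shuts (away from the robot), +y its left, z up. Near half: deck, top z = 38 mm; far half: open well. Bolt guide: 34 mm out on the left.
- stop_wall (a point): Point on the inner face of the far stop wall, midway between the tracks, at box x = +65 mm, box z = 48 mm. The cover's far edge lies on this face (a thin rubber seal strip marks it) when home.
- track (a point): Point midway between the tracks at the box's middle, box z = 56 mm, the tracks' top. Track walls' inner faces at box y = +-126.25 mm; ledges at box z = 40 mm carry the cover; lips reach in to y = +-119 mm above it. The cover has 1.25 mm of play each side, so it can turn about 0.05 rad either way before its corners wedge.
- cover: Sliding cover, a loose plate 70 (x) x 250 (y) x 8 mm, aluminium rim, clear pane, 0.55-0.75 kg; origin under its centre, axes as the box's when straight; top at box z = 48 mm. Home: centre at x = +30 mm in the box frame, far edge on the stop wall; it starts 36-56 mm short, up to 0.02 rad askew. The robot's force on it must stay below 20 N, on the plate itself below 2 N (push the knobs).
- knob_left (a point): Centre of the top of the cover's left push knob: upright black cylinder, 20 mm in diameter, 22 mm high (box z = 48 to 70 mm), 100 mm to the left (+y) of the cover's centre. Pushed in box +x this end slides (2 to 8 N, stick and slip; up to 11 N to break free of a wedge) while the other stands; after at most about 22 mm the cover wedges and the force climbs. Pushing the other knob frees it.
- knob_right (a point): The same for the right push knob, 100 mm to the right (-y) of the cover's centre; the knobs are 200 mm apart.
- bolt_knob (a point): Centre of the top of the bolt's upright knob: steel post 14 mm in diameter with a black cap 18 mm in diameter, standing free above the bolt's 52 mm high guide up to box z = 83 mm. At the start at about x = -13, y = +180 mm in the box frame, outside the left track; push it towards the box (box -y).
- bolt (a joint): How far the bolt is pushed in (box -y): 0 (drawn out; starts at 0 to 0.002) to 0.022 m (its stop). Friction about 2.5 N; it stays where left; force on it must stay below 20 N. Its tongue goes through the left track wall and ends up 3 mm behind the near edge of the cover at home; if the cover is not home the tongue runs into it.
- gauge_set: Beech cradle with five step gauges, 45 x 110 x 38 mm, a bystander; origin under its centre.
- swab_jar: Clear jar of swabs, 53 mm in diameter, 81 mm high, a bystander; origin under its centre.
- stamp: Turned wooden stamp, 27 mm in diameter, 63 mm high, a bystander; origin under its centre.
- tape_0: Roll of tape lying flat, 96 mm in diameter, 24 mm high, a bystander; origin under its centre.

How it is judged:
On the way, in this order (a step that is already met when the one before it is completed fails the run):
1. with both ends home and the bolt still drawn out, the left knob is pressed with more than 9 N (x of each of knob_left, knob_right in the frame of sample_box above 0.0272 m and value of joint bolt below 0.006 m and contact force between the fingers and left_knob above 9 N), for 0.3 s.
2. then the right knob is pressed likewise (x of each of knob_left, knob_right in the frame of sample_box above 0.0272 m and value of joint bolt below 0.006 m and contact force between the fingers and right_knob above 9 N), for 0.3 s.
3. the bolt is pushed in behind the cover (value of joint bolt above 0.018 m), for 0.2 s.
At the end, for the whole second after the job is handed in: Both ends of the cover are home: each knob's centre lies beyond x = 27.2 mm in the box's frame (30 mm is hard against the wall), the cover lies flat in its tracks at rest, and the bolt is in by more than 18 of its 22 mm (x of each of knob_left, knob_right in the frame of sample_box above 0.0272 m and value of joint bolt above 0.018 m and angle between cover's own z axis and vertical below 0.05 rad and linear speed of cover below 0.01 m/s); the robot touches nothing.
It fails at once if the cover is forced: the robot presses on it with more than 20 N (contact force between the fingers and cover above 20 N).
It fails at once if the cover is pushed by its plate (more than 2 N) and not by its knobs (contact force between the fingers and cover_plate above 2 N).
It fails at once if the bolt is forced: the robot presses on it with more than 20 N (contact force between the fingers and bolt above 20 N).
It fails at once if a bystander is shifted by more than 20 mm (distance of any of gauge_set, swab_jar, stamp, tape_0 from where it was at the start of the episode above 0.02 m).
It also fails if it takes over 72 s, if anything falls off the work surface, if the arm or the gripper's body presses on something with over 40 N, if the wrist force passes 120 N, or if a joint passes its speed limit or range.

### The arm

A 6-joint arm with a two-finger parallel gripper is mounted at the origin on the work surface; the furniture and walls round the work are solid. World frame = base frame: x ahead of the robot, y to its left, z up, the work surface at z = 0. Lengths are in m, angles in rad, forces in N, time in s.
With the tool pointing down it reaches from about 0.325 to 0.9 m from the base axis. Payload 3.5 kg.
Tool frame: the origin (TCP) lies at the very end of the fingers, on their centre line; the grasp point (between the pads) lies 19 mm behind it (bot.pinch_z is the distance from the TCP to the grasp point, in m); x points along the fingers, y is the direction in which the jaws open and shut, and the axes are right-handed (so a half turn about x gives the same grasp; the last joint's range is limited). The gripper opens to 85 mm and grips with 20 to 120 N. Pads are 22 mm wide; open, the fingers measure 114 mm over their backs; the gripper's body (76 mm by 85 mm) begins 54 mm behind the grasp point. The pads swing forward as they close: fully open they stand 13 mm farther back than shut.
Start: joints at [1, 0.276, -0.026, 1.268, 0, 1.467], TCP at [0.282, 0.558, 0.231] pointing down, gripper open.
Joint ranges: [-3.12, 3.12], [-0.85, 1.88], [-1.08, 1.24], [-1.95, 2.15], [-1.57, 1.53], [-3.14, 3.14]. Speed limits (rad/s): [2.57, 2.57, 3.14, 3.14, 3.14, 3.14].

### API

Orientations are given as a unit quaternion [w, x, y, z].
In Python, from station import bot, grab_frame, camera_model, ticket gives the robot as it stands. The module is installed in compiled form; this text tells all that it offers.
- The arm moves only by the tool arm_command, never from a script. Its argument "motion" is a list of rows, each an object of numbers: "tx", "ty", "tz": the shift along the world's x, y, z in m; "spin": the turn about the world's z in degrees. In form: [{"tx": .., "ty": .., "tz": .., "spin": ..}, ...]. A call has 1 to 8 rows; each row shifts and turns the commanded pose from where the row before left it; what a row does not reach is not made up. A row lasts 1/10 s, in which the tool goes at most 50 mm and 8.59 degrees, less where a joint would pass 70% of its speed; a pose out of reach is approached as far as the arm can. A call is refused whole if a number of a shift passes 0.05 or a number of a turn 8.59, either way. A call with a gripper value outside its range is refused whole. "hand" is the finger opening in m, from 0 to 0.0854, set as the call begins (left out, the last holds). The fingers move at their own pace and stop on an object; "grip_force" is the grip in N (left out, the last holds). Time passes only in rows, so rows that do not move let the fingers close. It gives the time, the measured TCP pose, the force and the opening at its end, in the units of the state.
- bot.state(): the state, without advancing time (a new reading comes with each control period).
- grab_frame(name): name is "scene" or "top" or "wrist"; returns the picture (480x640x3 uint8, red, green, blue); there is no depth.
- camera_model(name): a dict with "intrinsics" (3x3 intrinsics, pixels), "world_to_cam" (4x4, takes a point from world to camera coordinates). Camera axes: x right, y down, z forward; pixel columns grow to the right and rows downward; lengths in m; the calibration is good to about 2 mm. The wrist camera is an equidistant fisheye: a pixel r from the principal point sees the ray r / f radians off the axis. A picture is of the moment at which its call begins: read the wrist's pose just before it. camera_model takes no time and is no camera call; for the wrist camera it gives the pose at the moment of the call.
- ticket.finish_job(): hands the job in, once; it reports no verdict.
The state is a dict: "t": time; "joints": joint angles; "joint_vel": joint speeds; "tau": joint torques, N m; "eef_pos": TCP position; "tool_rot": TCP orientation; "wrist_force": force on the tool from outside, world axes, zero at the start; "torque": the same for the moment, N m; "width": finger opening in m.
Only numpy, scipy, OpenCV 4.12 (cv2) and the standard library are available. Lean on these libraries where they do the work, as an engineer would, in place of code of your own. Each camera call takes 0.05 s, during which the arm holds its last target.

## Working session

There is one attempt and no reset: what is moved stays moved. The work goes in short steps, Python scripts to look and compute and a tool call to move; the robot and the scene stay as the last step left them, time stands still between calls to the robot, and variables do not carry over. Pictures are saved under pics/ and viewed, and the job is handed in when it is done.

Besides the shell and the picture viewer there is one more tool, called as name(argument=value, ...), one argument or row to a line, values as JSON. arm_command: Moves the arm, as the interface text tells. Its arguments: {"type":"object","properties":{"motion":{"type":"array","items":{"type":"object","properties":{"tx":{"type":"number"},"ty":{"type":"number"},"tz":{"type":"number"},"spin":{"type":"number"}}}},"hand":{"type":"number"},"grip_force":{"type":"number"}},"required":["motion"]}

```bash
mkdir -p pics; python3 - <<'E'
from station import bot, grab_frame, camera_model
import cv2
s=bot.state()
for k,v in s.items(): print(k,v)
print(bot.pinch_z)
for n in("scene","top"):
    cv2.imwrite(f"pics/{n}0.png",cv2.cvtColor(grab_frame(n),cv2.COLOR_RGB2BGR))
    m=camera_model(n);print(n,m)
E
```

```text
t 0.0
joints [ 9.99611480e-01  2.77100238e-01 -2.78971829e-02  1.26797580e+00
 -5.03029307e-06  1.46742294e+00]
joint_vel [ 0.00128189 -0.00032972 -0.00019306  0.00171171 -0.00011995  0.00095458]
tau [ 1.36953975e-05 -4.45508981e+01  2.95201546e+01  1.65408285e-02
 -2.36127407e-04 -6.98488435e-06]
eef_pos [0.28140739 0.55719447 0.23017234]
tool_rot [ 0.68759782  0.16316529  0.68810385 -0.16461903]
wrist_force [-1.41978341 -0.61515117 -0.6669006 ]
torque [ 0.06365548 -0.0129531  -0.03790895]
width 0.08576921913812767
0.0187
scene {'intrinsics': array([[481.17116504,   0.        , 326.85924557],
       [  0.        , 481.17116504, 239.61776467],
       [  0.        ,   0.        ,   1.        ]]), 'world_to_cam': array([[ 0.71981077, -0.69405417, -0.01269913, -0.4630663 ],
       [-0.37445048, -0.37281233, -0.84899812,  0.27173029],
       [ 0.58451629,  0.61587318, -0.52824325,  0.69497348],
       [ 0.        ,  0.        ,  0.        ,  1.        ]])}
top {'intrinsics': array([[614.47774936,   0.        , 318.27149273],
       [  0.        , 614.47774936, 242.29820487],
       [  0.        ,   0.        ,   1.        ]]), 'world_to_cam': array([[ 0.02249044, -0.99974565, -0.00167906, -0.03935648],
       [-0.98897866, -0.02200232, -0.1464142 ,  0.59537963],
       [ 0.14634001,  0.00495348, -0.98922195,  1.53521519],
       [ 0.        ,  0.        ,  0.        ,  1.        ]])}
```

View pics/scene0.png

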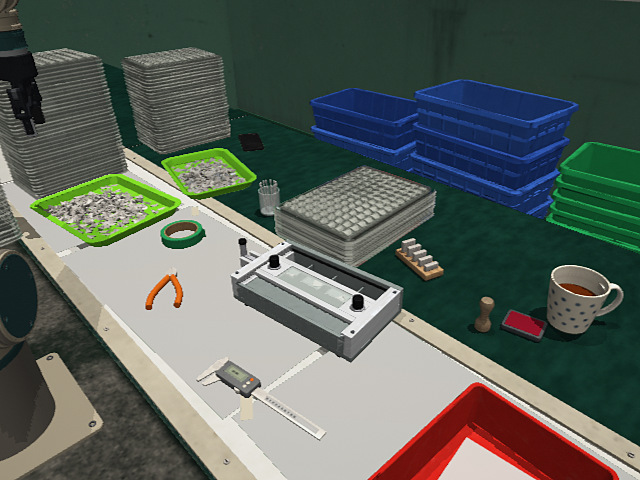

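View pics/top0.png

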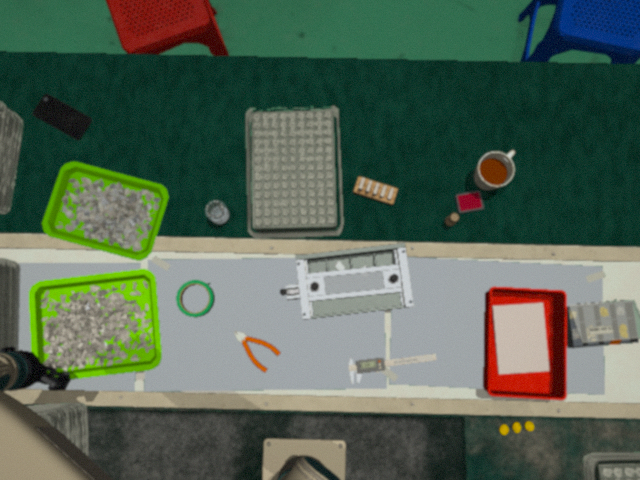

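The top view shows the box around (355,283), its knobs near (314,287) and (393,279), and the bolt near (290,292). The tape is at (196,298), the jar at (217,211). I'll enlarge the crops.

```bash
python3 - <<'E'
import cv2
a=cv2.imread("pics/top0.png")[235:330,275:425]
cv2.imwrite("pics/topc.png",cv2.resize(a,None,fx=5,fy=5,interpolation=cv2.INTER_CUBIC))
a=cv2.imread("pics/scene0.png")[225:365,220:415]
cv2.imwrite("pics/scenec.png",cv2.resize(a,None,fx=4,fy=4,interpolation=cv2.INTER_CUBIC))
E
```

```text
(no output)
```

View pics/topc.png

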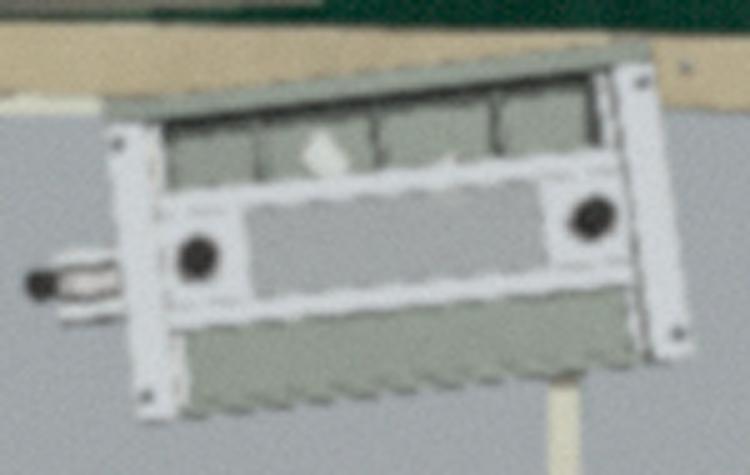

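View pics/scenec.png

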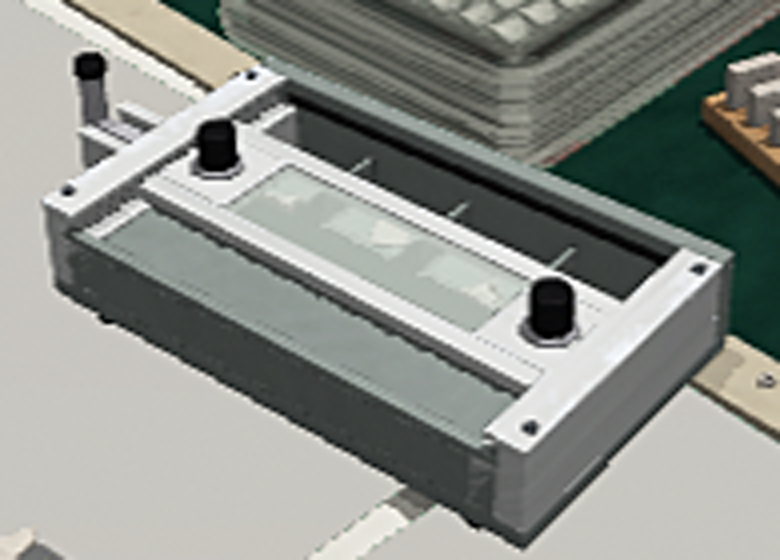

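```bash
cat > h.py <<'E'
from station import bot, grab_frame, camera_model
import numpy as np, cv2
def ray(n,u,v):
    m=camera_model(n);K=m["intrinsics"];T=m["world_to_cam"];R=T[:3,:3]
    return -R.T@T[:3,3], R.T@np.linalg.inv(K)@np.array([u,v,1.])
def atz(n,u,v,z):
    c,d=ray(n,u,v);return c+d*(z-c[2])/d[2]
def tri(pt,ps):
    A=[];b=[]
    for n,(u,v) in(("top",pt),("scene",ps)):
        m=camera_model(n);P=m["intrinsics"]@m["world_to_cam"][:3]
        for q,r in((u,0),(v,1)):
            w=q*P[2]-P[r];A.append(w[:3]/m["intrinsics"][0,0]);b.append(-w[3]/m["intrinsics"][0,0])
    return np.linalg.lstsq(np.array(A),np.array(b),rcond=None)[0]
E
python3 - <<'E'
from h import *
np.set_printoptions(precision=4,suppress=True)
t=lambda x,y:(x/5+275-.4,y/5+235-.4)
s=lambda x,y:(x/4+220-.4,y/4+225-.4)
P={'NL':((146,397),(68,190)),'FL':((117,145),(250,76)),'NR':((679,333),(530,428)),'FR':((644,82),(699,268)),
'kL':((198,255),(216,126)),'kR':((593,216),(551,285)),'b':((42,283),(89,60))}
Z=dict(NL=.0625,FL=.0625,NR=.0625,FR=.0625,kL=.0765,kR=.0765,b=.0895)
W={}
for k,(a,b) in P.items():
    W[k]=tri(t(*a),s(*b));A=atz('top',*t(*a),Z[k]);B=atz('scene',*s(*b),Z[k])
    print(k,W[k],A[:2],B[:2]); W[k]=(A+B)[:2]/2
e=(W['NL']+W['FL']-W['NR']-W['FR']);print('yaw from cross',np.arctan2(-e[0],e[1]))
f=(W['FL']+W['FR']-W['NL']-W['NR']);yaw=np.arctan2(f[1],f[0]);print('yaw along',yaw,np.linalg.norm(e)/2,np.linalg.norm(f)/2)
c=(W['NL']+W['FL']+W['NR']+W['FR'])/4
for yaw in (np.arctan2(-e[0],e[1]),):
  R=np.array([[np.cos(yaw),np.sin(yaw)],[-np.sin(yaw),np.cos(yaw)]])
  o=c-R.T@np.array([-4,0])/1e3; print('origin',o)
  for k in W: print(k,R@(W[k]-o))
E
```

```text
NL [0.4124 0.0054 0.0636] [0.4117 0.0059] [0.414  0.0064]
FL [0.5383 0.0235 0.0626] [0.5378 0.0238] [0.5388 0.0233]
NR [ 0.4495 -0.2598  0.0639] [ 0.4495 -0.26  ] [ 0.4507 -0.2588]
FR [ 0.5758 -0.2422  0.0644] [ 0.5759 -0.2422] [ 0.5781 -0.2409]
kL [ 0.4828 -0.0191  0.078 ] [ 0.4821 -0.0185] [ 0.485  -0.0177]
kR [ 0.5068 -0.2157  0.0786] [ 0.5059 -0.215 ] [ 0.5099 -0.2147]
b [0.4658 0.0578 0.0892] [0.4656 0.0579] [0.4657 0.0574]
yaw from cross 0.14207749968370836
yaw along 0.13911651274606782 0.2680439324657333 0.1274376950868448
origin [ 0.4985 -0.1172]
NL [-0.0674  0.1343]
FL [0.0594 0.1338]
NR [-0.0681 -0.1339]
FR [ 0.0601 -0.1342]
kL [-0.0008  0.1003]
kR [-0.0045 -0.098 ]
b [-0.0078  0.1778]
```

arm_command(
  motion=[
    {"tx":0.01,"ty":-0.04,"spin":5},
    {"tx":0.01,"ty":-0.04,"spin":5},
    {"tx":0.01,"ty":-0.04,"spin":5},
    {"tx":0.01,"ty":-0.04,"spin":5},
    {"tx":0.01,"ty":-0.04,"spin":5},
    {"tx":0.01,"ty":-0.04,"spin":5},
    {"tx":0.01,"ty":-0.04,"spin":5},
    {"tx":0.01,"ty":-0.04},
  ],
  hand=0,
)

```text
schema error: expected keys tx, ty, tz, spin
```

arm_command(
  motion=[
    {"tx":0.01,"ty":-0.04},
    {"tx":0.01,"ty":-0.04},
    {"tx":0.01,"ty":-0.04},
    {"tx":0.01,"ty":-0.04},
    {"tx":0.01,"ty":-0.04},
    {"tx":0.01,"ty":-0.04},
    {"tx":0.01,"ty":-0.02},
    {},
  ],
)

```text
schema error: expected keys tx, ty, tz, spin
```

arm_command(
  motion=[
    {"tx":0.01,"ty":-0.04,"tz":0,"spin":5},
    {"tx":0.01,"ty":-0.04,"tz":0,"spin":5},
    {"tx":0.01,"ty":-0.04,"tz":0,"spin":5},
    {"tx":0.01,"ty":-0.04,"tz":0,"spin":5},
    {"tx":0.01,"ty":-0.04,"tz":0,"spin":5},
    {"tx":0.01,"ty":-0.04,"tz":0,"spin":5},
    {"tx":0.01,"ty":-0.04,"tz":0,"spin":5},
    {"tx":0.01,"ty":-0.04,"tz":0,"spin":0},
  ],
  hand=0,
)

```text
t: 0.9
eef_pos: [0.3615, 0.2361, 0.2309]
tool_rot: [0.705, -0.051, 0.705, 0.051]
wrist_force: [1.0, -1.3, 0.3]
width: -0.0001
```

arm_command(
  motion=[
    {"tx":0.01,"ty":-0.04,"tz":0,"spin":0},
    {"tx":0.01,"ty":-0.04,"tz":0,"spin":0},
    {"tx":0.01,"ty":-0.04,"tz":0,"spin":0},
    {"tx":0.01,"ty":-0.04,"tz":0,"spin":0},
    {"tx":0.01,"ty":-0.04,"tz":0,"spin":0},
    {"tx":0.01,"ty":-0.04,"tz":0,"spin":0},
    {"tx":0.01,"ty":-0.02,"tz":0,"spin":0},
    {"tx":0,"ty":0,"tz":0,"spin":0},
  ],
)

```text
t: 1.7
eef_pos: [0.4327, -0.0245, 0.2311]
tool_rot: [0.706, -0.049, 0.705, 0.049]
wrist_force: [-0.7, 1.1, 1.1]
width: -0.0002
```

```bash
python3 - <<'E'
from h import *
cv2.imwrite("pics/w1.png",cv2.cvtColor(grab_frame("wrist"),cv2.COLOR_RGB2BGR))
m=camera_model("wrist");print(m)
s=bot.state();print(s['eef_pos'],s['wrist_force'],s['torque'])
E
```

```text
{'intrinsics': array([[371.64829954,   0.        , 317.71378474],
       [  0.        , 371.64829954, 239.22694218],
       [  0.        ,   0.        ,   1.        ]]), 'world_to_cam': array([[-1.40193129e-01,  9.90123993e-01,  6.03575524e-04,
         8.29964544e-02],
       [ 9.50691577e-01,  1.34439462e-01,  2.79484446e-01,
        -4.42408430e-01],
       [ 2.76643112e-01,  3.97556132e-02, -9.60150030e-01,
         2.61711563e-01],
       [ 0.00000000e+00,  0.00000000e+00,  0.00000000e+00,
         1.00000000e+00]])}
[ 0.43179553 -0.023036    0.23094127] [-0.24881375  0.33318012 -0.46881197] [ 0.01064464 -0.0083666  -0.02243303]
```

View pics/w1.png

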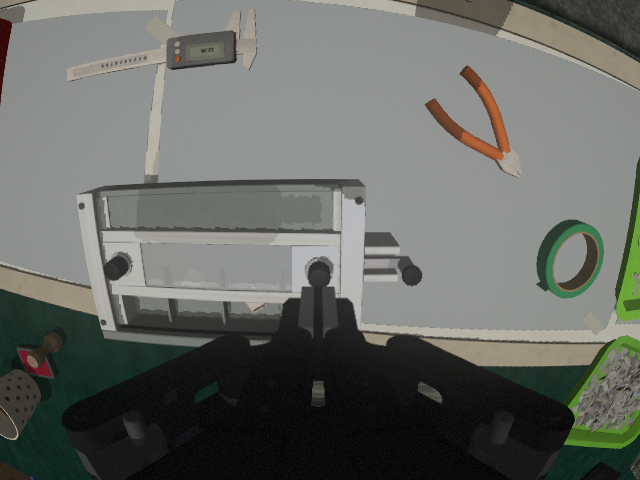

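The wrist view shows the left knob's top at about (319,267), the right one at (121,262), the bolt cap at (412,272) and the track screws at (360,201), (82,206) and (104,322). I'll check these against the first measurement.

```bash
python3 - <<'E'
from h import *
np.set_printoptions(precision=4,suppress=True)
a=cv2.imread("pics/w1.png");cv2.imwrite("pics/w1c.png",cv2.resize(a[170:340,60:440],None,fx=2.1,fy=2.1,interpolation=cv2.INTER_CUBIC))
m=camera_model("wrist");K=m["intrinsics"];T=m["world_to_cam"];R=T[:3,:3];c=-R.T@T[:3,3]
def wz(u,v,z):
    x=np.array([u-K[0,2],v-K[1,2]]);r=np.hypot(*x);th=r/K[0,0]
    d=R.T@np.array([*(x/r*np.sin(th)),np.cos(th)]);return (c+d*(z-c[2])/d[2])[:2]
W=dict(kL=wz(319,267,.0765),kR=wz(121,262,.0765),b=wz(412,272,.0895),NL=wz(360,201,.0625),NR=wz(82,206,.0625),FR=wz(104,322,.0625))
yaw=.141;B=np.array([[np.cos(yaw),np.sin(yaw)],[-np.sin(yaw),np.cos(yaw)]])
o=np.array([.5044,-.1164])
for k in W: print(k,W[k],B@(W[k]-o))
E
```

```text
kL [ 0.4702 -0.0162] [-0.0198  0.104 ]
kR [ 0.494  -0.2014] [-0.0223 -0.0827]
b [0.4594 0.0613] [-0.0196  0.1823]
NL [0.411  0.0109] [-0.0746  0.1392]
NR [ 0.4486 -0.2556] [-0.0748 -0.13  ]
FR [ 0.5751 -0.237 ] [ 0.0531 -0.1294]
```

View pics/w1c.png

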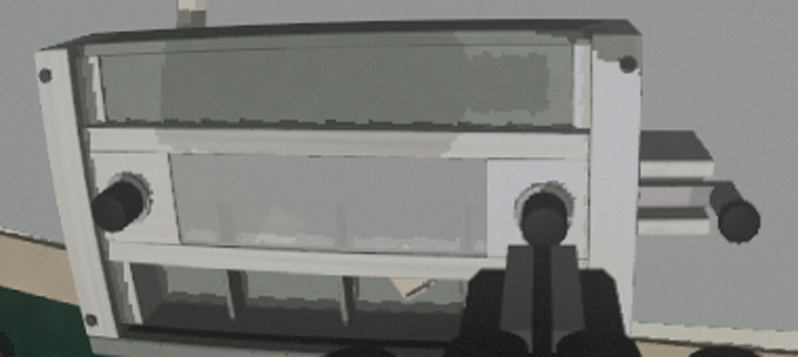

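```bash
python3 - <<'E'
from h import *
np.set_printoptions(precision=4,suppress=True)
m=camera_model("wrist");K=m["intrinsics"];T=m["world_to_cam"];R=T[:3,:3];c=-R.T@T[:3,3]
def wz(u,v,z):
    x=np.array([u-K[0,2],v-K[1,2]]);r=np.hypot(*x);th=r/K[0,0]
    d=R.T@np.array([*(x/r*np.sin(th)),np.cos(th)]);return (c+d*(z-c[2])/d[2])[:2]
W=dict(kL=wz(319.3,273.8,.0765),kR=wz(116,270,.0765),b=wz(411.9,275.2,.0895),NL=wz(359,200.5,.0625),NR=wz(81.4,206.2,.0625),FR=wz(103.3,322.9,.0625))
yaw=.141;B=np.array([[np.cos(yaw),np.sin(yaw)],[-np.sin(yaw),np.cos(yaw)]])
o=np.array([.5044,-.1164])
for k in W: print(k,W[k],B@(W[k]-o))
E
```

```text
kL [ 0.4763 -0.015 ] [-0.0135  0.1043]
kR [ 0.5032 -0.2076] [-0.014  -0.0901]
b [0.4622 0.0619] [-0.0167  0.1825]
NL [0.4107 0.01  ] [-0.075   0.1383]
NR [ 0.4489 -0.2564] [-0.0747 -0.1308]
FR [ 0.5765 -0.2381] [ 0.0543 -0.1307]
```

arm_command(
  motion=[
    {"tx":0,"ty":0,"tz":-0.04,"spin":0},
    {"tx":0,"ty":0,"tz":-0.04,"spin":0},
    {"tx":0,"ty":0,"tz":-0.04,"spin":0},
    {"tx":0,"ty":0,"tz":-0.03,"spin":0},
    {"tx":0,"ty":0,"tz":-0.015,"spin":0},
    {"tx":0,"ty":0,"tz":0,"spin":0},
    {"tx":0,"ty":0,"tz":0,"spin":0},
  ],
)

```text
t: 2.45
eef_pos: [0.4314, -0.0212, 0.0664]
tool_rot: [0.705, -0.051, 0.706, 0.051]
wrist_force: [-0.5, 0.2, -0.0]
width: -0.0001
```

```bash
python3 - <<'E'
from h import *
im=cv2.cvtColor(grab_frame("scene"),cv2.COLOR_RGB2BGR)
cv2.imwrite("pics/s2.png",cv2.resize(im[200:365,210:410],None,fx=3.5,fy=3.5,interpolation=cv2.INTER_CUBIC))
s=bot.state();print(s['eef_pos'],s['wrist_force'],s['torque'])
E
```

```text
[ 0.43242133 -0.02159539  0.06719317] [-0.19887776  0.09340607 -0.41707982] [-0.01466133 -0.00310538 -0.0419192 ]
```

View pics/s2.png

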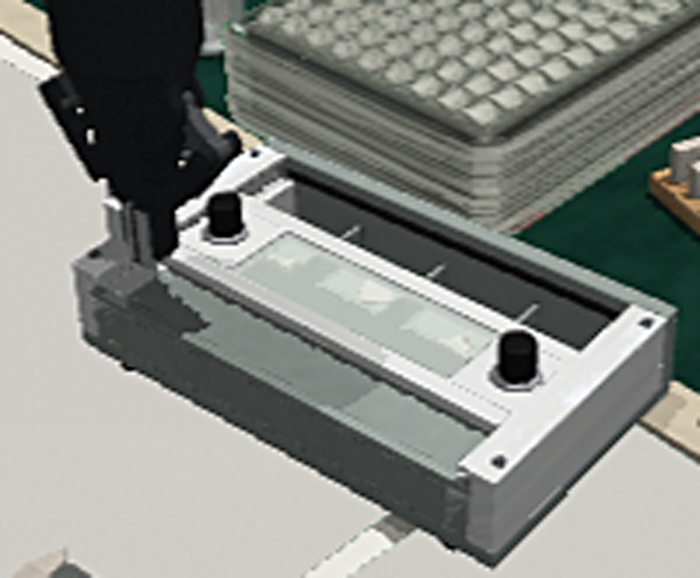

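arm_command(
  motion=[
    {"tx":0.006,"ty":0.0008,"tz":0,"spin":0},
    {"tx":0.006,"ty":0.0008,"tz":0,"spin":0},
    {"tx":0.002,"ty":0.0003,"tz":0,"spin":0},
    {"tx":0.002,"ty":0.0003,"tz":0,"spin":0},
  ],
)

```text
t: 2.9
eef_pos: [0.4488, -0.02, 0.0668]
tool_rot: [0.706, -0.051, 0.705, 0.05]
wrist_force: [-0.1, 0.2, 0.2]
width: 0.0
```

arm_command(
  motion=[
    {"tx":0.002,"ty":0.0003,"tz":0,"spin":0},
    {"tx":0.002,"ty":0.0003,"tz":0,"spin":0},
    {"tx":0.001,"ty":0.00014,"tz":0,"spin":0},
  ],
)

```text
t: 3.2
eef_pos: [0.4529, -0.0192, 0.0663]
tool_rot: [0.705, -0.05, 0.705, 0.051]
wrist_force: [0.5, -0.1, -0.1]
width: -0.0002
```

arm_command(
  motion=[
    {"tx":0.001,"ty":0.00014,"tz":0,"spin":0},
    {"tx":0.001,"ty":0.00014,"tz":0,"spin":0},
  ],
)

```text
t: 3.4
eef_pos: [0.4548, -0.0189, 0.0662]
tool_rot: [0.705, -0.05, 0.705, 0.051]
wrist_force: [0.4, 0.4, 0.1]
width: 0.0
```

arm_command(
  motion=[
    {"tx":0.001,"ty":0.00014,"tz":0,"spin":0},
    {"tx":0.001,"ty":0.00014,"tz":0,"spin":0},
  ],
)

```text
t: 3.6
eef_pos: [0.4568, -0.0186, 0.0663]
tool_rot: [0.705, -0.051, 0.705, 0.051]
wrist_force: [0.3, -0.1, -0.1]
width: 0.0003
```

arm_command(
  motion=[
    {"tx":0.001,"ty":0.00014,"tz":0,"spin":0},
    {"tx":0.001,"ty":0.00014,"tz":0,"spin":0},
  ],
)

```text
t: 3.8
eef_pos: [0.4589, -0.0184, 0.0663]
tool_rot: [0.705, -0.051, 0.705, 0.051]
wrist_force: [-0.8, -0.3, -0.1]
width: -0.0001
```

arm_command(
  motion=[
    {"tx":0.001,"ty":0.00014,"tz":0,"spin":0},
    {"tx":0.001,"ty":0.00014,"tz":0,"spin":0},
  ],
)

```text
t: 4.0
eef_pos: [0.4609, -0.0181, 0.0663]
tool_rot: [0.705, -0.051, 0.705, 0.051]
wrist_force: [-0.4, 0.1, 0.7]
width: -0.0001
```

arm_command(
  motion=[
    {"tx":0.001,"ty":0.00014,"tz":0,"spin":0},
    {"tx":0.001,"ty":0.00014,"tz":0,"spin":0},
  ],
)

```text
t: 4.2
eef_pos: [0.4624, -0.0179, 0.0662]
tool_rot: [0.705, -0.051, 0.706, 0.05]
wrist_force: [-1.8, -0.7, 1.0]
width: -0.0001
```

arm_command(
  motion=[
    {"tx":0.001,"ty":0.00014,"tz":0,"spin":0},
  ],
)

```text
t: 4.3
eef_pos: [0.4626, -0.0178, 0.0661]
tool_rot: [0.704, -0.051, 0.706, 0.05]
wrist_force: [-3.3, -1.0, 2.6]
width: -0.0002
```

arm_command(
  motion=[
    {"tx":0.001,"ty":0.00014,"tz":0,"spin":0},
  ],
)

```text
t: 4.4
eef_pos: [0.4637, -0.0176, 0.066]
tool_rot: [0.704, -0.051, 0.706, 0.05]
wrist_force: [-3.8, -0.8, 1.8]
width: -0.0001
```

arm_command(
  motion=[
    {"tx":0.001,"ty":0.00014,"tz":0,"spin":0},
  ],
)

```text
t: 4.5
eef_pos: [0.4651, -0.0173, 0.0661]
tool_rot: [0.705, -0.05, 0.706, 0.051]
wrist_force: [-3.0, -0.4, 1.2]
width: 0.0002
```

arm_command(
  motion=[
    {"tx":0.001,"ty":0.00014,"tz":0,"spin":0},
  ],
)

```text
t: 4.6
eef_pos: [0.4665, -0.0171, 0.0661]
tool_rot: [0.705, -0.05, 0.706, 0.051]
wrist_force: [-2.2, -1.2, 0.1]
width: 0.0001
```

arm_command(
  motion=[
    {"tx":0.001,"ty":0.00014,"tz":0,"spin":0},
    {"tx":0.001,"ty":0.00014,"tz":0,"spin":0},
  ],
)

```text
t: 4.8
eef_pos: [0.4682, -0.0169, 0.066]
tool_rot: [0.705, -0.051, 0.706, 0.051]
wrist_force: [-4.0, -1.3, 1.8]
width: 0.0002
```

arm_command(
  motion=[
    {"tx":0.001,"ty":0.00014,"tz":0,"spin":0},
    {"tx":0.001,"ty":0.00014,"tz":0,"spin":0},
  ],
)

```text
t: 5.0
eef_pos: [0.4687, -0.0168, 0.0659]
tool_rot: [0.704, -0.051, 0.707, 0.05]
wrist_force: [-7.8, -1.0, 4.7]
width: -0.0001
```

arm_command(
  motion=[
    {"tx":0.001,"ty":0.00014,"tz":0,"spin":0},
    {"tx":0.001,"ty":0.00014,"tz":0,"spin":0},
  ],
)

```text
t: 5.2
eef_pos: [0.4692, -0.0168, 0.0658]
tool_rot: [0.703, -0.051, 0.708, 0.05]
wrist_force: [-11.4, -3.0, 6.7]
width: -0.0001
```

arm_command(
  motion=[
    {"tx":-0.012,"ty":-0.0017,"tz":0,"spin":0},
    {"tx":-0.012,"ty":-0.0017,"tz":0,"spin":0},
    {"tx":0.0069,"ty":-0.0487,"tz":0,"spin":0},
    {"tx":0.0069,"ty":-0.0487,"tz":0,"spin":0},
    {"tx":0.0069,"ty":-0.0487,"tz":0,"spin":0},
    {"tx":0.0069,"ty":-0.0487,"tz":0,"spin":0},
    {"tx":0,"ty":0,"tz":0,"spin":0},
    {"tx":0,"ty":0,"tz":0,"spin":0},
  ],
)

```text
t: 6.0
eef_pos: [0.4768, -0.216, 0.0667]
tool_rot: [0.706, -0.05, 0.705, 0.05]
wrist_force: [-0.1, 1.0, 0.2]
width: -0.0002
```

```bash
python3 - <<'E'
from h import *
im=cv2.cvtColor(grab_frame("scene"),cv2.COLOR_RGB2BGR)
cv2.imwrite("pics/s3.png",cv2.resize(im[200:365,210:410],None,fx=3.5,fy=3.5,interpolation=cv2.INTER_CUBIC))
s=bot.state();print(s['eef_pos'],s['wrist_force'],s['torque'])
E
```

```text
[ 0.47611064 -0.2145361   0.06633325] [-0.04042551  0.18706888  0.68937677] [-0.03685851  0.04074195 -0.0028006 ]
```

View pics/s3.png

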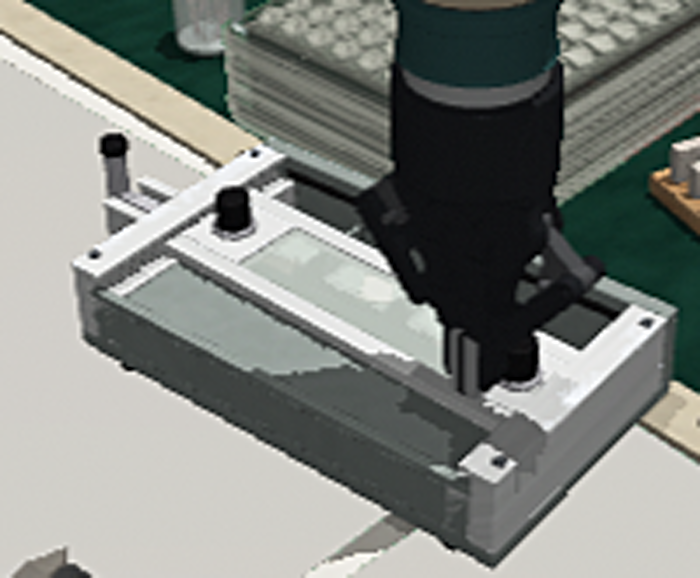

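arm_command(
  motion=[
    {"tx":0.002,"ty":0.0003,"tz":0,"spin":0},
    {"tx":0.002,"ty":0.0003,"tz":0,"spin":0},
    {"tx":0.0015,"ty":0.0002,"tz":0,"spin":0},
  ],
)

```text
t: 6.35
eef_pos: [0.4821, -0.2126, 0.0663]
tool_rot: [0.705, -0.051, 0.705, 0.051]
wrist_force: [0.3, -0.1, 0.6]
width: 0.0001
```

arm_command(
  motion=[
    {"tx":0.0015,"ty":0.0002,"tz":0,"spin":0},
    {"tx":0.0015,"ty":0.0002,"tz":0,"spin":0},
  ],
)

```text
t: 6.55
eef_pos: [0.4852, -0.213, 0.0663]
tool_rot: [0.705, -0.051, 0.705, 0.051]
wrist_force: [0.6, -0.1, -0.0]
width: -0.0003
```

arm_command(
  motion=[
    {"tx":0.0015,"ty":0.0002,"tz":0,"spin":0},
    {"tx":0.0015,"ty":0.0002,"tz":0,"spin":0},
  ],
)

```text
t: 6.75
eef_pos: [0.4874, -0.213, 0.0662]
tool_rot: [0.705, -0.051, 0.706, 0.05]
wrist_force: [-2.9, -0.1, 2.2]
width: -0.0001
```

arm_command(
  motion=[
    {"tx":0.0015,"ty":0.0002,"tz":0,"spin":0},
    {"tx":0.0015,"ty":0.0002,"tz":0,"spin":0},
  ],
)

```text
t: 6.95
eef_pos: [0.4899, -0.2127, 0.0661]
tool_rot: [0.704, -0.05, 0.706, 0.05]
wrist_force: [-3.2, -0.5, 1.5]
width: -0.0002
```

arm_command(
  motion=[
    {"tx":0.0015,"ty":0.0002,"tz":0,"spin":0},
    {"tx":0.0015,"ty":0.0002,"tz":0,"spin":0},
  ],
)

```text
t: 7.15
eef_pos: [0.4938, -0.2122, 0.0661]
tool_rot: [0.705, -0.05, 0.705, 0.051]
wrist_force: [-2.2, -0.3, 0.9]
width: 0.0002
```

arm_command(
  motion=[
    {"tx":0.0015,"ty":0.0002,"tz":0,"spin":0},
    {"tx":0.0015,"ty":0.0002,"tz":0,"spin":0},
  ],
)

```text
t: 7.35
eef_pos: [0.497, -0.2117, 0.0661]
tool_rot: [0.705, -0.05, 0.705, 0.051]
wrist_force: [-1.7, -0.4, -0.1]
width: -0.0003
```

arm_command(
  motion=[
    {"tx":0.0015,"ty":0.0002,"tz":0,"spin":0},
  ],
)

```text
t: 7.45
eef_pos: [0.4985, -0.2115, 0.0662]
tool_rot: [0.705, -0.05, 0.705, 0.051]
wrist_force: [-1.9, -1.1, 0.2]
width: 0.0003
```

arm_command(
  motion=[
    {"tx":0.0015,"ty":0.0002,"tz":0,"spin":0},
  ],
)

```text
t: 7.55
eef_pos: [0.5001, -0.2113, 0.0662]
tool_rot: [0.705, -0.05, 0.705, 0.051]
wrist_force: [-2.1, -1.1, -0.6]
width: 0.0001
```

arm_command(
  motion=[
    {"tx":0.0015,"ty":0.0002,"tz":0,"spin":0},
    {"tx":0.0015,"ty":0.0002,"tz":0,"spin":0},
  ],
)

```text
t: 7.75
eef_pos: [0.5031, -0.2109, 0.0662]
tool_rot: [0.705, -0.051, 0.705, 0.051]
wrist_force: [-2.4, -0.2, -1.6]
width: -0.0001
```

arm_command(
  motion=[
    {"tx":0.0015,"ty":0.0002,"tz":0,"spin":0},
  ],
)

```text
t: 7.85
eef_pos: [0.5046, -0.2109, 0.0663]
tool_rot: [0.705, -0.051, 0.705, 0.05]
wrist_force: [-2.0, -0.9, -0.8]
width: -0.0003
```

arm_command(
  motion=[
    {"tx":0.0015,"ty":0.0002,"tz":0,"spin":0},
  ],
)

```text
t: 7.95
eef_pos: [0.5061, -0.2108, 0.0663]
tool_rot: [0.705, -0.051, 0.705, 0.05]
wrist_force: [-1.9, -1.5, -1.6]
width: -0.0
```

arm_command(
  motion=[
    {"tx":-0.011,"ty":-0.0016,"tz":0,"spin":0},
    {"tx":-0.01,"ty":-0.0014,"tz":0,"spin":0},
    {"tx":-0.0069,"ty":0.0487,"tz":0,"spin":0},
    {"tx":-0.0069,"ty":0.0487,"tz":0,"spin":0},
    {"tx":-0.0069,"ty":0.0487,"tz":0,"spin":0},
    {"tx":-0.0069,"ty":0.0487,"tz":0,"spin":0},
    {"tx":0,"ty":0,"tz":0,"spin":0},
    {"tx":0,"ty":0,"tz":0,"spin":0},
  ],
)

```text
t: 8.75
eef_pos: [0.4568, -0.018, 0.0665]
tool_rot: [0.706, -0.052, 0.705, 0.051]
wrist_force: [0.3, -0.2, -0.2]
width: -0.0
```

arm_command(
  motion=[
    {"tx":0.0025,"ty":0.00035,"tz":0,"spin":0},
    {"tx":0.0025,"ty":0.00035,"tz":0,"spin":0},
    {"tx":0.0025,"ty":0.00035,"tz":0,"spin":0},
  ],
)

```text
t: 9.05
eef_pos: [0.4657, -0.0191, 0.0665]
tool_rot: [0.706, -0.05, 0.705, 0.05]
wrist_force: [0.1, -0.6, -1.2]
width: 0.0001
```

arm_command(
  motion=[
    {"tx":0.0015,"ty":0.0002,"tz":0,"spin":0},
    {"tx":0.0015,"ty":0.0002,"tz":0,"spin":0},
  ],
)

```text
t: 9.25
eef_pos: [0.4682, -0.0179, 0.0662]
tool_rot: [0.705, -0.05, 0.705, 0.05]
wrist_force: [-0.3, 0.3, 1.0]
width: 0.0001
```

arm_command(
  motion=[
    {"tx":0.0015,"ty":0.0002,"tz":0,"spin":0},
    {"tx":0.0015,"ty":0.0002,"tz":0,"spin":0},
  ],
)

```text
t: 9.45
eef_pos: [0.4709, -0.017, 0.0662]
tool_rot: [0.705, -0.05, 0.705, 0.05]
wrist_force: [-0.5, 0.1, 1.0]
width: 0.0003
```

arm_command(
  motion=[
    {"tx":0.0015,"ty":0.0002,"tz":0,"spin":0},
    {"tx":0.0015,"ty":0.0002,"tz":0,"spin":0},
  ],
)

```text
t: 9.65
eef_pos: [0.4724, -0.0166, 0.066]
tool_rot: [0.704, -0.051, 0.706, 0.05]
wrist_force: [-3.0, -0.9, 1.3]
width: -0.0
```

arm_command(
  motion=[
    {"tx":0.0015,"ty":0.0002,"tz":0,"spin":0},
    {"tx":0.0015,"ty":0.0002,"tz":0,"spin":0},
  ],
)

```text
t: 9.85
eef_pos: [0.4762, -0.0159, 0.066]
tool_rot: [0.705, -0.05, 0.706, 0.051]
wrist_force: [-2.9, 0.4, 0.1]
width: 0.0004
```

arm_command(
  motion=[
    {"tx":0.0015,"ty":0.0002,"tz":0,"spin":0},
    {"tx":0.0015,"ty":0.0002,"tz":0,"spin":0},
  ],
)

```text
t: 10.05
eef_pos: [0.4798, -0.0155, 0.0661]
tool_rot: [0.705, -0.05, 0.705, 0.051]
wrist_force: [-1.7, -0.4, -1.1]
width: 0.0002
```

arm_command(
  motion=[
    {"tx":0.0015,"ty":0.0002,"tz":0,"spin":0},
    {"tx":0.0015,"ty":0.0002,"tz":0,"spin":0},
  ],
)

```text
t: 10.25
eef_pos: [0.483, -0.0153, 0.0662]
tool_rot: [0.705, -0.051, 0.705, 0.051]
wrist_force: [-1.4, 0.7, -1.2]
width: -0.0003
```

arm_command(
  motion=[
    {"tx":0.0015,"ty":0.0002,"tz":0,"spin":0},
    {"tx":0.0015,"ty":0.0002,"tz":0,"spin":0},
  ],
)

```text
t: 10.45
eef_pos: [0.4859, -0.0148, 0.0662]
tool_rot: [0.705, -0.05, 0.705, 0.051]
wrist_force: [-2.0, 0.1, -1.4]
width: 0.0
```

arm_command(
  motion=[
    {"tx":0.0015,"ty":0.0002,"tz":0,"spin":0},
  ],
)

```text
t: 10.55
eef_pos: [0.4873, -0.0145, 0.0662]
tool_rot: [0.705, -0.05, 0.705, 0.051]
wrist_force: [-1.8, 1.0, -1.1]
width: 0.0001
```

arm_command(
  motion=[
    {"tx":0.0015,"ty":0.0002,"tz":0,"spin":0},
  ],
)

```text
t: 10.65
eef_pos: [0.4887, -0.0143, 0.0662]
tool_rot: [0.705, -0.05, 0.705, 0.051]
wrist_force: [-2.2, 0.7, -0.0]
width: 0.0001
```

arm_command(
  motion=[
    {"tx":-0.01,"ty":-0.0014,"tz":0,"spin":0},
    {"tx":-0.01,"ty":-0.0014,"tz":0,"spin":0},
    {"tx":0.0069,"ty":-0.0487,"tz":0,"spin":0},
    {"tx":0.0069,"ty":-0.0487,"tz":0,"spin":0},
    {"tx":0.0069,"ty":-0.0487,"tz":0,"spin":0},
    {"tx":0.0069,"ty":-0.0487,"tz":0,"spin":0},
    {"tx":0,"ty":0,"tz":0,"spin":0},
    {"tx":0,"ty":0,"tz":0,"spin":0},
  ],
)

```text
t: 11.45
eef_pos: [0.4962, -0.2135, 0.0667]
tool_rot: [0.706, -0.05, 0.705, 0.049]
wrist_force: [-0.1, -0.1, 0.1]
width: 0.0001
```

arm_command(
  motion=[
    {"tx":0.0025,"ty":0.00035,"tz":0,"spin":0},
    {"tx":0.0025,"ty":0.00035,"tz":0,"spin":0},
    {"tx":0.0015,"ty":0.0002,"tz":0,"spin":0},
  ],
)

```text
t: 11.75
eef_pos: [0.5029, -0.2099, 0.0663]
tool_rot: [0.705, -0.051, 0.705, 0.051]
wrist_force: [0.2, -0.3, 0.4]
width: -0.0
```

arm_command(
  motion=[
    {"tx":0.0015,"ty":0.0002,"tz":0,"spin":0},
    {"tx":0.0015,"ty":0.0002,"tz":0,"spin":0},
  ],
)

```text
t: 11.95
eef_pos: [0.5061, -0.2102, 0.0663]
tool_rot: [0.705, -0.051, 0.705, 0.051]
wrist_force: [0.4, 0.2, -0.3]
width: -0.0003
```

arm_command(
  motion=[
    {"tx":0.0015,"ty":0.0002,"tz":0,"spin":0},
    {"tx":0.0015,"ty":0.0002,"tz":0,"spin":0},
  ],
)

```text
t: 12.15
eef_pos: [0.5088, -0.2103, 0.0662]
tool_rot: [0.705, -0.051, 0.706, 0.051]
wrist_force: [-3.6, -0.9, 1.8]
width: 0.0
```

arm_command(
  motion=[
    {"tx":0.0015,"ty":0.0002,"tz":0,"spin":0},
    {"tx":0.0015,"ty":0.0002,"tz":0,"spin":0},
  ],
)

```text
t: 12.35
eef_pos: [0.5111, -0.2101, 0.0661]
tool_rot: [0.705, -0.05, 0.706, 0.05]
wrist_force: [-2.6, -1.0, 2.1]
width: 0.0002
```

arm_command(
  motion=[
    {"tx":0.0015,"ty":0.0002,"tz":0,"spin":0},
    {"tx":0.0015,"ty":0.0002,"tz":0,"spin":0},
  ],
)

```text
t: 12.55
eef_pos: [0.5147, -0.2097, 0.0662]
tool_rot: [0.705, -0.05, 0.705, 0.05]
wrist_force: [-3.2, 0.3, 0.2]
width: -0.0002
```

arm_command(
  motion=[
    {"tx":0.0015,"ty":0.0002,"tz":0,"spin":0},
    {"tx":0.0015,"ty":0.0002,"tz":0,"spin":0},
  ],
)

```text
t: 12.75
eef_pos: [0.518, -0.2093, 0.0662]
tool_rot: [0.705, -0.05, 0.705, 0.051]
wrist_force: [-2.3, 0.0, -0.4]
width: -0.0
```

arm_command(
  motion=[
    {"tx":0.0015,"ty":0.0002,"tz":0,"spin":0},
    {"tx":0.0015,"ty":0.0002,"tz":0,"spin":0},
  ],
)

```text
t: 12.95
eef_pos: [0.5211, -0.2088, 0.0662]
tool_rot: [0.705, -0.05, 0.705, 0.051]
wrist_force: [-1.8, -0.5, 0.2]
width: 0.0001
```

arm_command(
  motion=[
    {"tx":0.0015,"ty":0.0002,"tz":0,"spin":0},
  ],
)

```text
t: 13.05
eef_pos: [0.5226, -0.2086, 0.0662]
tool_rot: [0.705, -0.051, 0.705, 0.051]
wrist_force: [-1.9, -1.5, -0.9]
width: 0.0001
```

arm_command(
  motion=[
    {"tx":0.0015,"ty":0.0002,"tz":0,"spin":0},
  ],
)

```text
t: 13.15
eef_pos: [0.524, -0.2084, 0.0662]
tool_rot: [0.705, -0.051, 0.705, 0.051]
wrist_force: [-1.5, -0.8, 0.1]
width: 0.0002
```

arm_command(
  motion=[
    {"tx":0.0015,"ty":0.0002,"tz":0,"spin":0},
  ],
)

```text
t: 13.25
eef_pos: [0.5256, -0.2084, 0.0662]
tool_rot: [0.705, -0.051, 0.705, 0.05]
wrist_force: [-2.5, -1.7, -0.4]
width: -0.0005
```

arm_command(
  motion=[
    {"tx":0.001,"ty":0.00014,"tz":0,"spin":0},
  ],
)

```text
t: 13.35
eef_pos: [0.5257, -0.2084, 0.0662]
tool_rot: [0.705, -0.051, 0.706, 0.05]
wrist_force: [-6.4, -1.8, 1.3]
width: 0.0003
```

arm_command(
  motion=[
    {"tx":-0.008,"ty":-0.001,"tz":0,"spin":0},
    {"tx":-0.014,"ty":-0.002,"tz":0,"spin":0},
    {"tx":-0.0069,"ty":0.0487,"tz":0,"spin":0},
    {"tx":-0.0069,"ty":0.0487,"tz":0,"spin":0},
    {"tx":-0.0069,"ty":0.0487,"tz":0,"spin":0},
    {"tx":-0.0069,"ty":0.0487,"tz":0,"spin":0},
    {"tx":0,"ty":0,"tz":0,"spin":0},
    {"tx":0,"ty":0,"tz":0,"spin":0},
  ],
)

```text
t: 14.15
eef_pos: [0.4765, -0.0155, 0.0666]
tool_rot: [0.706, -0.052, 0.705, 0.051]
wrist_force: [-0.2, -0.4, 0.5]
width: -0.0
```

arm_command(
  motion=[
    {"tx":0.002,"ty":0.0003,"tz":0,"spin":0},
    {"tx":0.002,"ty":0.0003,"tz":0,"spin":0},
    {"tx":0.002,"ty":0.0003,"tz":0,"spin":0},
  ],
)

```text
t: 14.45
eef_pos: [0.4836, -0.0167, 0.0665]
tool_rot: [0.706, -0.05, 0.705, 0.05]
wrist_force: [0.1, -0.2, -0.3]
width: 0.0002
```

arm_command(
  motion=[
    {"tx":0.0015,"ty":0.0002,"tz":0,"spin":0},
    {"tx":0.0015,"ty":0.0002,"tz":0,"spin":0},
  ],
)

```text
t: 14.65
eef_pos: [0.4862, -0.0156, 0.0662]
tool_rot: [0.705, -0.05, 0.705, 0.05]
wrist_force: [0.3, -0.8, -0.6]
width: 0.0
```

arm_command(
  motion=[
    {"tx":0.0015,"ty":0.0002,"tz":0,"spin":0},
    {"tx":0.0015,"ty":0.0002,"tz":0,"spin":0},
  ],
)

```text
t: 14.85
eef_pos: [0.4889, -0.0147, 0.0662]
tool_rot: [0.705, -0.05, 0.705, 0.05]
wrist_force: [0.3, 0.4, -0.4]
width: 0.0001
```

arm_command(
  motion=[
    {"tx":0.0015,"ty":0.0002,"tz":0,"spin":0},
    {"tx":0.0015,"ty":0.0002,"tz":0,"spin":0},
  ],
)

```text
t: 15.05
eef_pos: [0.4913, -0.0142, 0.0662]
tool_rot: [0.705, -0.051, 0.706, 0.05]
wrist_force: [-3.4, -0.5, 1.4]
width: 0.0001
```

arm_command(
  motion=[
    {"tx":0.0015,"ty":0.0002,"tz":0,"spin":0},
    {"tx":0.0015,"ty":0.0002,"tz":0,"spin":0},
  ],
)

```text
t: 15.25
eef_pos: [0.4937, -0.0137, 0.066]
tool_rot: [0.705, -0.05, 0.706, 0.051]
wrist_force: [-3.2, 0.4, 1.6]
width: -0.0001
```

arm_command(
  motion=[
    {"tx":0.0015,"ty":0.0002,"tz":0,"spin":0},
  ],
)

```text
t: 15.35
eef_pos: [0.4957, -0.0134, 0.066]
tool_rot: [0.705, -0.05, 0.706, 0.051]
wrist_force: [-3.0, 1.0, 1.2]
width: -0.0003
```

arm_command(
  motion=[
    {"tx":0.0015,"ty":0.0002,"tz":0,"spin":0},
  ],
)

```text
t: 15.45
eef_pos: [0.4976, -0.0132, 0.0661]
tool_rot: [0.705, -0.05, 0.706, 0.051]
wrist_force: [-2.2, -0.7, 0.3]
width: 0.0002
```

arm_command(
  motion=[
    {"tx":0.0015,"ty":0.0002,"tz":0,"spin":0},
  ],
)

```text
t: 15.55
eef_pos: [0.4989, -0.0131, 0.066]
tool_rot: [0.705, -0.05, 0.706, 0.051]
wrist_force: [-5.6, -1.2, 2.0]
width: -0.0001
```

arm_command(
  motion=[
    {"tx":0.001,"ty":0.00014,"tz":0,"spin":0},
  ],
)

```text
t: 15.65
eef_pos: [0.4989, -0.0131, 0.066]
tool_rot: [0.704, -0.051, 0.706, 0.051]
wrist_force: [-6.6, -0.7, 3.5]
width: -0.0003
```

```bash
python3 - <<'E'
from h import *
for n,(a,b,c,d) in dict(scene=(215,365,210,410),top=(235,330,275,425)).items():
    im=cv2.cvtColor(grab_frame(n),cv2.COLOR_RGB2BGR)
    cv2.imwrite(f"pics/{n}4.png",cv2.resize(im[a:b,c:d],None,fx=4,fy=4,interpolation=cv2.INTER_CUBIC))
s=bot.state();print(s['t'],s['eef_pos'],s['wrist_force'],s['torque'])
E
```

```text
15.75 [ 0.4988888  -0.01306013  0.06599617] [-4.57470338 -0.8996224   3.13286936] [-0.06826695  1.15783529  0.00759327]
```

View pics/scene4.png

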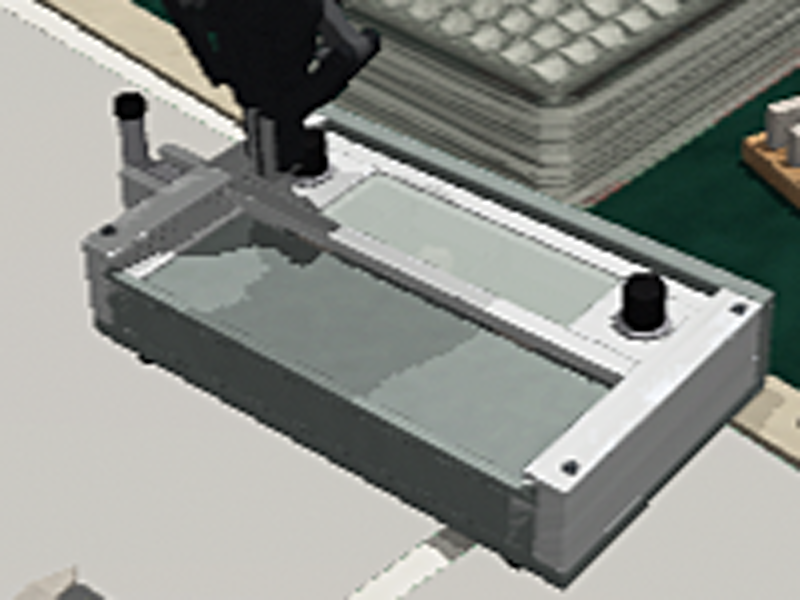

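View pics/top4.png

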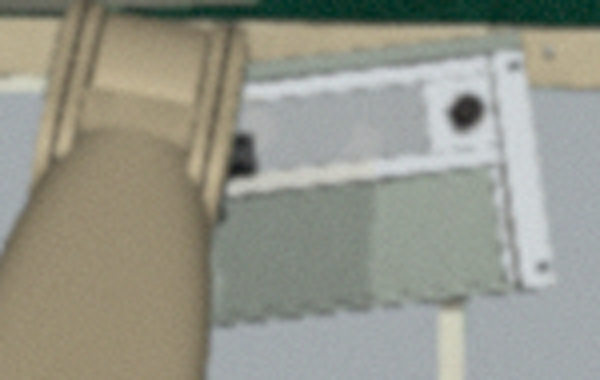

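The cover's far edge lies parallel to the far wall in both views; right knob in the scene crop is at about (643,285). I'll press the left knob.

arm_command(
  motion=[
    {"tx":0.001,"ty":0.00014,"tz":0,"spin":0},
    {"tx":0.001,"ty":0.00014,"tz":0,"spin":0},
  ],
)

```text
t: 15.95
eef_pos: [0.499, -0.0131, 0.0658]
tool_rot: [0.703, -0.051, 0.708, 0.05]
wrist_force: [-11.7, -1.9, 8.2]
width: 0.0001
```

arm_command(
  motion=[
    {"tx":0.001,"ty":0.00014,"tz":0,"spin":0},
  ],
)

```text
t: 16.05
eef_pos: [0.499, -0.0131, 0.0656]
tool_rot: [0.702, -0.051, 0.708, 0.05]
wrist_force: [-11.8, -2.6, 8.7]
width: -0.0
```

arm_command(
  motion=[
    {"tx":0,"ty":0,"tz":0,"spin":0},
    {"tx":0,"ty":0,"tz":0,"spin":0},
    {"tx":0,"ty":0,"tz":0,"spin":0},
  ],
)

```text
t: 16.35
eef_pos: [0.499, -0.0131, 0.0655]
tool_rot: [0.702, -0.051, 0.708, 0.05]
wrist_force: [-10.4, -2.3, 7.3]
width: -0.0
```

arm_command(
  motion=[
    {"tx":0,"ty":0,"tz":0,"spin":0},
    {"tx":0,"ty":0,"tz":0,"spin":0},
    {"tx":0,"ty":0,"tz":0,"spin":0},
    {"tx":0,"ty":0,"tz":0,"spin":0},
  ],
)

```text
t: 16.75
eef_pos: [0.499, -0.0131, 0.0655]
tool_rot: [0.702, -0.051, 0.708, 0.05]
wrist_force: [-11.3, -2.7, 6.2]
width: -0.0001
```

arm_command(
  motion=[
    {"tx":-0.01,"ty":-0.0014,"tz":0,"spin":0},
    {"tx":-0.014,"ty":-0.002,"tz":0,"spin":0},
    {"tx":0.0069,"ty":-0.0487,"tz":0,"spin":0},
    {"tx":0.0069,"ty":-0.0487,"tz":0,"spin":0},
    {"tx":0.0069,"ty":-0.0487,"tz":0,"spin":0},
    {"tx":0.0069,"ty":-0.0487,"tz":0,"spin":0},
    {"tx":0,"ty":0,"tz":0,"spin":0},
    {"tx":0,"ty":0,"tz":0,"spin":0},
  ],
)

```text
t: 17.55
eef_pos: [0.5073, -0.2123, 0.0667]
tool_rot: [0.706, -0.05, 0.705, 0.05]
wrist_force: [-0.0, -0.1, 0.3]
width: 0.0001
```

arm_command(
  motion=[
    {"tx":0.002,"ty":0.0003,"tz":0,"spin":0},
    {"tx":0.002,"ty":0.0003,"tz":0,"spin":0},
    {"tx":0.002,"ty":0.0003,"tz":0,"spin":0},
  ],
)

```text
t: 17.85
eef_pos: [0.5129, -0.2086, 0.0663]
tool_rot: [0.705, -0.051, 0.705, 0.051]
wrist_force: [-0.2, -0.3, 0.3]
width: -0.0001
```

arm_command(
  motion=[
    {"tx":0.002,"ty":0.0003,"tz":0,"spin":0},
    {"tx":0.002,"ty":0.0003,"tz":0,"spin":0},
    {"tx":0.002,"ty":0.0003,"tz":0,"spin":0},
  ],
)

```text
t: 18.15
eef_pos: [0.5192, -0.2087, 0.0664]
tool_rot: [0.705, -0.051, 0.705, 0.051]
wrist_force: [-0.5, -0.7, -0.2]
width: -0.0002
```

arm_command(
  motion=[
    {"tx":0.002,"ty":0.0003,"tz":0,"spin":0},
    {"tx":0.002,"ty":0.0003,"tz":0,"spin":0},
  ],
)

```text
t: 18.35
eef_pos: [0.5231, -0.2084, 0.0663]
tool_rot: [0.705, -0.051, 0.705, 0.051]
wrist_force: [1.0, 0.5, -0.1]
width: 0.0001
```

arm_command(
  motion=[
    {"tx":0.001,"ty":0.00014,"tz":0,"spin":0},
    {"tx":0.001,"ty":0.00014,"tz":0,"spin":0},
  ],
)

```text
t: 18.55
eef_pos: [0.525, -0.2082, 0.0663]
tool_rot: [0.705, -0.05, 0.705, 0.051]
wrist_force: [-0.2, -0.1, -0.1]
width: -0.0
```

arm_command(
  motion=[
    {"tx":0.001,"ty":0.00014,"tz":0,"spin":0},
    {"tx":0.001,"ty":0.00014,"tz":0,"spin":0},
  ],
)

```text
t: 18.75
eef_pos: [0.5262, -0.208, 0.0662]
tool_rot: [0.705, -0.051, 0.706, 0.05]
wrist_force: [-2.3, -1.0, 2.0]
width: -0.0003
```

arm_command(
  motion=[
    {"tx":0.001,"ty":0.00014,"tz":0,"spin":0},
  ],
)

```text
t: 18.85
eef_pos: [0.5263, -0.208, 0.0662]
tool_rot: [0.704, -0.051, 0.707, 0.05]
wrist_force: [-6.6, -1.9, 4.5]
width: 0.0
```

arm_command(
  motion=[
    {"tx":0.001,"ty":0.00014,"tz":0,"spin":0},
  ],
)

```text
t: 18.95
eef_pos: [0.5264, -0.2079, 0.0661]
tool_rot: [0.703, -0.051, 0.707, 0.05]
wrist_force: [-7.7, -2.2, 5.7]
width: -0.0001
```

arm_command(
  motion=[
    {"tx":0.001,"ty":0.00014,"tz":0,"spin":0},
  ],
)

```text
t: 19.05
eef_pos: [0.5264, -0.208, 0.0661]
tool_rot: [0.703, -0.051, 0.708, 0.05]
wrist_force: [-10.6, -2.2, 7.0]
width: -0.0002
```

arm_command(
  motion=[
    {"tx":0.001,"ty":0.00014,"tz":0,"spin":0},
  ],
)

```text
t: 19.15
eef_pos: [0.5265, -0.2079, 0.0661]
tool_rot: [0.702, -0.051, 0.709, 0.049]
wrist_force: [-13.2, -3.2, 9.4]
width: -0.0002
```

arm_command(
  motion=[
    {"tx":-0.0003,"ty":0,"tz":0,"spin":0},
    {"tx":0,"ty":0,"tz":0,"spin":0},
    {"tx":0,"ty":0,"tz":0,"spin":0},
  ],
)

```text
t: 19.45
eef_pos: [0.5264, -0.208, 0.066]
tool_rot: [0.702, -0.051, 0.708, 0.049]
wrist_force: [-10.2, -3.7, 7.2]
width: 0.0001
```

arm_command(
  motion=[
    {"tx":0,"ty":0,"tz":0,"spin":0},
    {"tx":0,"ty":0,"tz":0,"spin":0},
    {"tx":0,"ty":0,"tz":0,"spin":0},
    {"tx":0,"ty":0,"tz":0,"spin":0},
  ],
)

```text
t: 19.85
eef_pos: [0.5264, -0.2079, 0.066]
tool_rot: [0.702, -0.051, 0.708, 0.049]
wrist_force: [-10.3, -4.0, 6.4]
width: -0.0001
```

arm_command(
  motion=[
    {"tx":-0.008,"ty":-0.001,"tz":0,"spin":0},
    {"tx":-0.01,"ty":-0.0014,"tz":0,"spin":0},
    {"tx":0,"ty":0,"tz":0.04,"spin":0},
    {"tx":0,"ty":0,"tz":0.04,"spin":0},
    {"tx":0,"ty":0,"tz":0.02,"spin":0},
    {"tx":-0.0079,"ty":0.046,"tz":0,"spin":0},
    {"tx":-0.0079,"ty":0.046,"tz":0,"spin":0},
    {"tx":-0.0079,"ty":0.046,"tz":0,"spin":0},
  ],
)

```text
t: 20.65
eef_pos: [0.4888, -0.0706, 0.1667]
tool_rot: [0.706, -0.05, 0.705, 0.05]
wrist_force: [-0.6, 0.2, 0.3]
width: -0.0001
```

arm_command(
  motion=[
    {"tx":-0.0079,"ty":0.046,"tz":0,"spin":0},
    {"tx":-0.0079,"ty":0.046,"tz":0,"spin":0},
    {"tx":-0.0079,"ty":0.046,"tz":0,"spin":0},
    {"tx":-0.0079,"ty":0.046,"tz":0,"spin":0},
    {"tx":0,"ty":0,"tz":0,"spin":0},
    {"tx":0,"ty":0,"tz":0,"spin":0},
  ],
)

```text
t: 21.25
eef_pos: [0.457, 0.1132, 0.1663]
tool_rot: [0.705, -0.052, 0.705, 0.052]
wrist_force: [-0.5, 0.5, 0.7]
width: -0.0002
```

```bash
python3 - <<'E'
from h import *
s=bot.state();print(s['t'],s['eef_pos'],s['wrist_force'])
for n,(a,b,c,d) in dict(scene=(215,365,210,410),top=(235,330,275,425),wrist=(150,350,60,460)).items():
    if n=='wrist': print(camera_model(n)['world_to_cam'])
    im=cv2.cvtColor(grab_frame(n),cv2.COLOR_RGB2BGR);cv2.imwrite(f"pics/{n}5f.png",im)
    f=2 if n=='wrist' else 4
    cv2.imwrite(f"pics/{n}5.png",cv2.resize(im[a:b,c:d],None,fx=f,fy=f,interpolation=cv2.INTER_CUBIC))
E
```

```text
21.25 [0.45698266 0.11319692 0.16634474] [-0.53477325  0.54783212  0.73196973]
[[-1.42357785e-01  9.89815247e-01 -1.92629023e-04 -4.55552288e-02]
 [ 9.49981168e-01  1.36683393e-01  2.80808529e-01 -4.67097072e-01]
 [ 2.77974893e-01  3.97922861e-02 -9.59763790e-01  1.86532308e-01]
 [ 0.00000000e+00  0.00000000e+00  0.00000000e+00  1.00000000e+00]]
```

View pics/scene5.png

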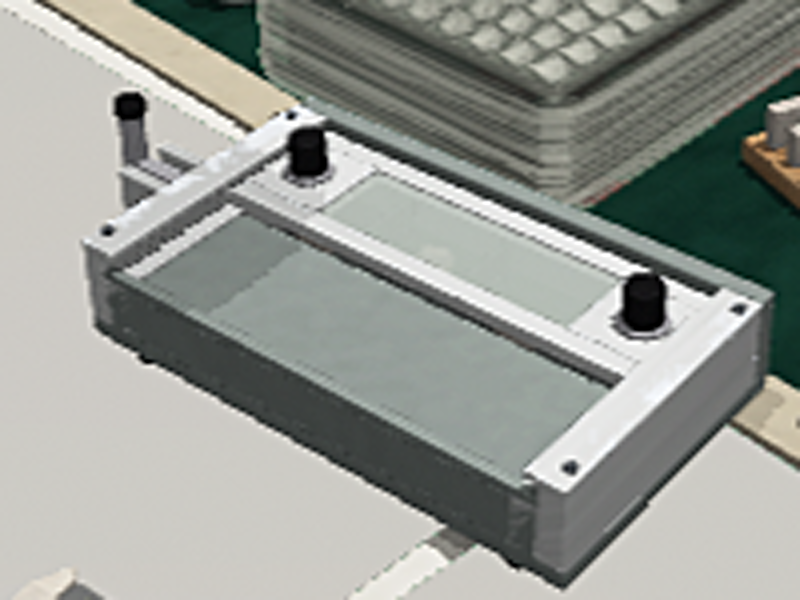

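View pics/top5.png

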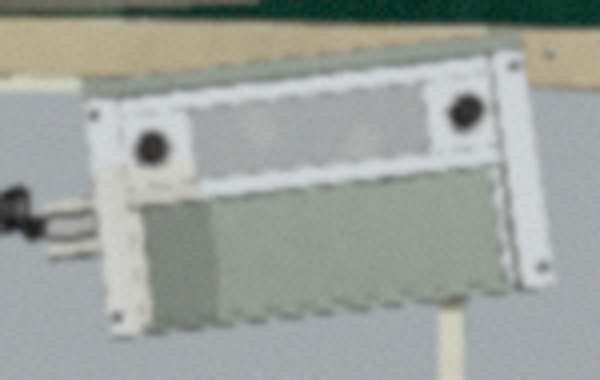

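View pics/wrist5f.png

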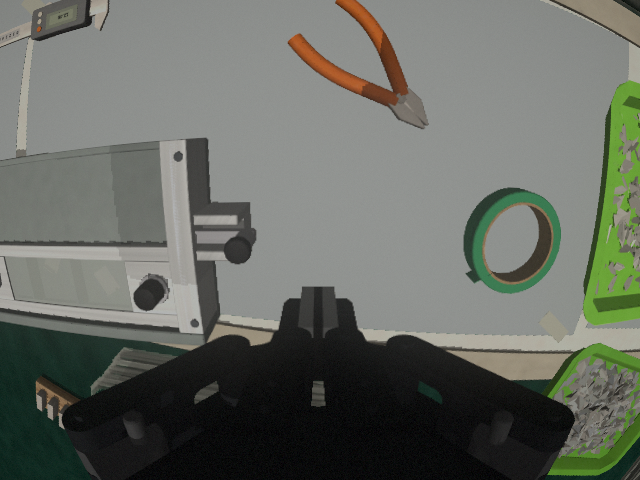

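Both knobs sit against the far wall side, and the seal gap looks even at both ends. The bolt cap is at wrist pixel (237,250) and the left screws are at (178,156) and (194,323).

```bash
python3 - <<'E'
from h import *
np.set_printoptions(precision=4,suppress=True)
m=camera_model("wrist");K=m["intrinsics"];T=m["world_to_cam"];R=T[:3,:3];c=-R.T@T[:3,3]
def wz(u,v,z):
    x=np.array([u-K[0,2],v-K[1,2]]);r=np.hypot(*x);th=r/K[0,0]
    d=R.T@np.array([*(x/r*np.sin(th)),np.cos(th)]);return (c+d*(z-c[2])/d[2])[:2]
W=dict(b=wz(237,250,.0895),NL=wz(178,156,.0625),FL=wz(194,323,.0625),kL=wz(150,294,.0765))
W['bt']=tri((30/4+275-.4,0),(0,0))[:2]*0+np.array([.4657,.0578])
yaw=.141;B=np.array([[np.cos(yaw),np.sin(yaw)],[-np.sin(yaw),np.cos(yaw)]])
o=np.array([.5044,-.1164])
W['tcp']=bot.state()['eef_pos'][:2]
for k in W: print(k,W[k],B@(W[k]-o))
E
```

```text
b [0.4637 0.0606] [-0.0154  0.181 ]
NL [0.4114 0.0069] [-0.0748  0.1352]
FL [0.5393 0.0245] [0.0543 0.1346]
kL [ 0.5129 -0.0067] [0.0238 0.1074]
bt [0.4657 0.0578] [-0.0138  0.1779]
tcp [0.4576 0.1113] [-0.0143  0.232 ]
```

arm_command(
  motion=[
    {"tx":0,"ty":0,"tz":-0.04,"spin":0},
    {"tx":0,"ty":0,"tz":-0.04,"spin":0},
    {"tx":0,"ty":0,"tz":-0.013,"spin":0},
    {"tx":0,"ty":0,"tz":0,"spin":0},
    {"tx":0.0008,"ty":-0.006,"tz":0,"spin":0},
    {"tx":0.0008,"ty":-0.006,"tz":0,"spin":0},
    {"tx":0.0003,"ty":-0.002,"tz":0,"spin":0},
  ],
)

```text
t: 22.1
eef_pos: [0.461, 0.0973, 0.0748]
tool_rot: [0.706, -0.05, 0.704, 0.05]
wrist_force: [0.1, -0.2, 0.3]
width: -0.0001
```

arm_command(
  motion=[
    {"tx":0.0003,"ty":-0.002,"tz":0,"spin":0},
    {"tx":0.0003,"ty":-0.002,"tz":0,"spin":0},
    {"tx":0.0003,"ty":-0.002,"tz":0,"spin":0},
  ],
)

```text
t: 22.4
eef_pos: [0.4604, 0.0922, 0.0736]
tool_rot: [0.706, -0.051, 0.705, 0.051]
wrist_force: [0.7, -1.1, -0.4]
width: 0.0002
```

arm_command(
  motion=[
    {"tx":0.0003,"ty":-0.002,"tz":0,"spin":0},
    {"tx":0.0003,"ty":-0.002,"tz":0,"spin":0},
  ],
)

```text
t: 22.6
eef_pos: [0.4607, 0.0882, 0.0733]
tool_rot: [0.705, -0.051, 0.705, 0.051]
wrist_force: [0.5, -0.0, -0.0]
width: -0.0
```

arm_command(
  motion=[
    {"tx":0.0003,"ty":-0.002,"tz":0,"spin":0},
    {"tx":0.0003,"ty":-0.002,"tz":0,"spin":0},
  ],
)

```text
t: 22.8
eef_pos: [0.4613, 0.0841, 0.0732]
tool_rot: [0.705, -0.051, 0.705, 0.051]
wrist_force: [-0.4, -0.6, -0.2]
width: -0.0002
```

arm_command(
  motion=[
    {"tx":0.0002,"ty":-0.0015,"tz":0,"spin":0},
    {"tx":0.0002,"ty":-0.0015,"tz":0,"spin":0},
  ],
)

```text
t: 23.0
eef_pos: [0.4616, 0.0818, 0.0733]
tool_rot: [0.705, -0.05, 0.705, 0.051]
wrist_force: [0.1, 2.1, -0.7]
width: 0.0003
```

arm_command(
  motion=[
    {"tx":0.0002,"ty":-0.0015,"tz":0,"spin":0},
    {"tx":0.0002,"ty":-0.0015,"tz":0,"spin":0},
  ],
)

```text
t: 23.2
eef_pos: [0.4621, 0.0785, 0.0733]
tool_rot: [0.705, -0.05, 0.705, 0.051]
wrist_force: [0.6, 2.8, -0.2]
width: -0.0
```

arm_command(
  motion=[
    {"tx":0.0002,"ty":-0.0015,"tz":0,"spin":0},
    {"tx":0.0002,"ty":-0.0015,"tz":0,"spin":0},
  ],
)

```text
t: 23.4
eef_pos: [0.4626, 0.0753, 0.0733]
tool_rot: [0.705, -0.05, 0.705, 0.051]
wrist_force: [-0.0, 2.8, 0.3]
width: 0.0001
```

arm_command(
  motion=[
    {"tx":0.0002,"ty":-0.0015,"tz":0,"spin":0},
    {"tx":0.0002,"ty":-0.0015,"tz":0,"spin":0},
  ],
)

```text
t: 23.6
eef_pos: [0.463, 0.0722, 0.0733]
tool_rot: [0.705, -0.05, 0.705, 0.051]
wrist_force: [0.1, 2.8, -1.1]
width: -0.0002
```

Contact came at y≈0.082, so the bolt's stop should be at y≈0.061.

arm_command(
  motion=[
    {"tx":0.0002,"ty":-0.0015,"tz":0,"spin":0},
    {"tx":0.0002,"ty":-0.0015,"tz":0,"spin":0},
  ],
)

```text
t: 23.8
eef_pos: [0.4634, 0.0691, 0.0733]
tool_rot: [0.705, -0.051, 0.705, 0.051]
wrist_force: [0.3, 2.7, -1.3]
width: 0.0001
```

arm_command(
  motion=[
    {"tx":0.0002,"ty":-0.0015,"tz":0,"spin":0},
    {"tx":0.0002,"ty":-0.0015,"tz":0,"spin":0},
  ],
)

```text
t: 24.0
eef_pos: [0.4638, 0.0661, 0.0733]
tool_rot: [0.705, -0.051, 0.705, 0.051]
wrist_force: [0.4, 1.9, 0.3]
width: 0.0002
```

arm_command(
  motion=[
    {"tx":0.0002,"ty":-0.0015,"tz":0,"spin":0},
    {"tx":0.0002,"ty":-0.0015,"tz":0,"spin":0},
  ],
)

```text
t: 24.2
eef_pos: [0.4642, 0.0631, 0.0733]
tool_rot: [0.705, -0.051, 0.705, 0.051]
wrist_force: [-0.8, 2.4, -0.2]
width: 0.0001
```

arm_command(
  motion=[
    {"tx":0.0001,"ty":-0.001,"tz":0,"spin":0},
  ],
)

```text
t: 24.3
eef_pos: [0.4643, 0.0621, 0.0733]
tool_rot: [0.705, -0.051, 0.705, 0.051]
wrist_force: [0.8, 3.2, -0.9]
width: -0.0003
```

arm_command(
  motion=[
    {"tx":0.0001,"ty":-0.001,"tz":0,"spin":0},
  ],
)

```text
t: 24.4
eef_pos: [0.4644, 0.0617, 0.0733]
tool_rot: [0.705, -0.05, 0.705, 0.051]
wrist_force: [-0.2, 6.5, -0.8]
width: -0.0001
```

arm_command(
  motion=[
    {"tx":0.0001,"ty":-0.001,"tz":0,"spin":0},
  ],
)

```text
t: 24.5
eef_pos: [0.4644, 0.0616, 0.0733]
tool_rot: [0.705, -0.049, 0.705, 0.052]
wrist_force: [0.1, 9.5, 0.3]
width: -0.0
```

The bolt has stopped after about 21 mm. I'll hold briefly, retreat and look.

arm_command(
  motion=[
    {"tx":0,"ty":0,"tz":0,"spin":0},
    {"tx":0,"ty":0,"tz":0,"spin":0},
    {"tx":0,"ty":0,"tz":0,"spin":0},
  ],
)

```text
t: 24.8
eef_pos: [0.4644, 0.0617, 0.0734]
tool_rot: [0.705, -0.05, 0.705, 0.052]
wrist_force: [0.3, 7.2, -0.4]
width: -0.0
```

arm_command(
  motion=[
    {"tx":-0.001,"ty":0.008,"tz":0,"spin":0},
    {"tx":-0.003,"ty":0.022,"tz":0,"spin":0},
    {"tx":0,"ty":0.02,"tz":0.02,"spin":0},
    {"tx":0,"ty":0.02,"tz":0.04,"spin":0},
    {"tx":0,"ty":0.03,"tz":0.04,"spin":0},
    {"tx":0,"ty":0,"tz":0.03,"spin":0},
    {"tx":0,"ty":0,"tz":0,"spin":0},
  ],
)

```text
t: 25.5
eef_pos: [0.4641, 0.1612, 0.2085]
tool_rot: [0.709, -0.051, 0.702, 0.051]
wrist_force: [0.3, -1.0, -0.8]
width: 0.0002
```

```bash
python3 - <<'E'
from h import *
s=bot.state();print(s['t'],s['eef_pos'],s['wrist_force'])
for n,(a,b,c,d) in dict(scene=(215,365,210,410),top=(235,330,275,425)).items():
    im=cv2.cvtColor(grab_frame(n),cv2.COLOR_RGB2BGR);cv2.imwrite(f"pics/{n}6f.png",im)
    cv2.imwrite(f"pics/{n}6.png",cv2.resize(im[a:b,c:d],None,fx=4,fy=4,interpolation=cv2.INTER_CUBIC))
E
```

```text
25.5 [0.46405183 0.16118033 0.20851875] [ 0.3085968  -1.04341208 -0.78778871]
```

View pics/scene6.png

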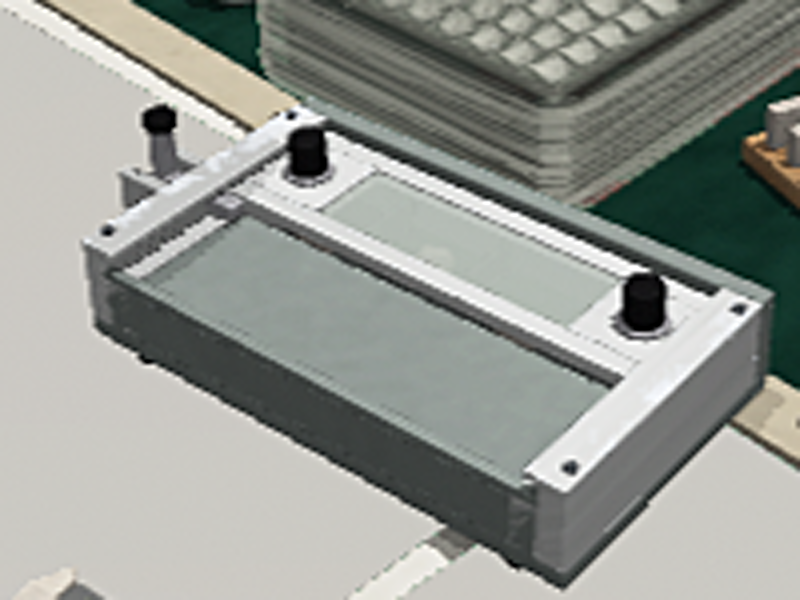

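View pics/top6f.png

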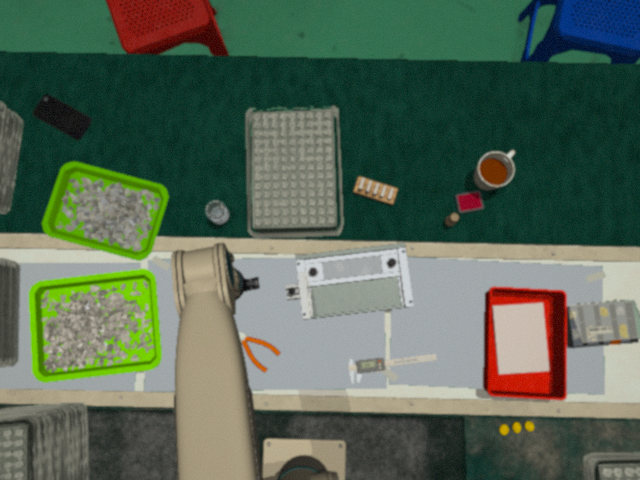

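```bash
python3 - <<'E'
from h import *
np.set_printoptions(precision=4,suppress=True)
yaw=.141;B=np.array([[np.cos(yaw),np.sin(yaw)],[-np.sin(yaw),np.cos(yaw)]])
o=np.array([.5044,-.1164])
for k,(u,v),z in (('b0',(130,100),.0895),('b1',(159,114),.0895),('kL',(308,136),.0765),('kR',(644,280),.0765)):
    p=atz('scene',u/4+210-.4,v/4+215-.4,z)[:2];print(k,B@(p-o))
E
```

```text
b0 [-0.0136  0.1771]
b1 [-0.0141  0.1561]
kL [0.0296 0.0982]
kR [ 0.0316 -0.0986]
```

The bolt moved 21 mm, which puts it at its stop. The knobs measure x = 29.6 and 31.6 mm against 30 mm for home, within the 2 mm calibration. I'm handing in.

```bash
python3 -c "
from station import ticket
print(ticket.finish_job())"
```

```text
the job is handed in; nothing more can be done
None
```

The cover is shut and bedded on its seal, and the bolt is in behind it. I handed the job in at about 25.6 s of the 72 s; it reports no verdict.

- **Closing:** I pushed the knobs in turn (left, right, left, right, left), easing off when it jammed. The highest reading at a jam was about 12 N sideways.
- **Bedding:** I pressed the left knob and then the right one for more than 0.7 s each. Sideways force was 11–12 N on the left and 11–14 N on the right. With the upward force at the fingertips, the total reached about 15–16.5 N, above the 12 N asked but under 20 N.
- **Bolt:** It slid at about 3 N and hit its stop at 9.5 N after about 21 mm of its 22 mm.

**Last checks**
- The final pictures put the knobs at box x = 29.6 and 31.6 mm. Home is 30 mm, so the second is about 1.6 mm too far, within the camera's 2 mm calibration.
- The bolt's tongue is visible behind the cover's near edge, and the arm is clear of everything.
- The gauge set, jar and stamp look unmoved. The tape was hidden under the arm in the last top view, so I couldn't check it there, but the arm never worked low near it.
- During the left press the right end was about 0.8 mm short of its final position, inside the 2.8 mm allowed.

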